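# Build up the gear set on its two stands

## Task

Set out the gear set for assembly: on the stand with the tall post stack the large gear, then the plain sleeve, then the hex nut on top, and put the small gear on the stand with the short post. Thread each part over its post, hubs up, so that it sits fully down, let go of everything, and leave the tape roll and the pot where they are.

Things in the scene. Friction and masses are not known exactly. Their poses are not given: they have to be found in the camera images.
- tall_stand: Round metal foot 60 mm in diameter and 10 mm thick, fixed to the bench, with one upright round post 12 mm in diameter in its middle. The post's top is 66 mm above the bench (56 mm above the foot); its last 8 mm taper to a blunt 5 mm tip. Origin: centre of the foot's underside, on the bench, z up along the post.
- short_stand: Round metal foot 60 mm in diameter and 10 mm thick, fixed to the bench, with one upright round post 12 mm in diameter in its middle. Same foot and post as the tall stand, but the post's top is only 40 mm above the bench (30 mm above the foot), with the same taper. Origin: centre of the foot's underside, on the bench, z up along the post.
- large_gear: Steel gear lying flat, hub up: toothed wheel 60 mm in diameter and 10 mm thick, with a smooth round hub 30 mm in diameter that stands 12 mm above the wheel (22 mm in all). Through bore 18 mm. Best gripped from above by the hub, fingertips just above the wheel. Origin: centre of the underside, z up along the axis.
- small_gear: Steel gear lying flat, hub up: toothed wheel 40 mm in diameter and 8 mm thick, with a smooth round hub 28 mm in diameter that stands 12 mm above the wheel (20 mm in all). Through bore 18 mm. Best gripped from above by the hub, fingertips just above the wheel. Origin: centre of the underside, z up along the axis.
- sleeve: Plain aluminium spacer tube standing on end, 30 mm outside diameter, 18 mm bore, 22 mm tall; both ends alike. Origin: centre of the underside, z up along the axis.
- hex_nut: Large steel hexagon nut lying flat, 30 mm across flats, 34.6 mm across corners, 14 mm tall, bore 18 mm (no working thread). Origin: centre of the underside, z up along the axis. Its x axis points at the middle of a flat; further flats every 60 degrees.
- tape_roll: Bystander: roll of black insulating tape lying flat, 58 mm in diameter, 18 mm tall, brown core. Loose; leave it alone. Origin: centre of the underside.
- flux_pot: Bystander: small round cream pot with a red lid, 44 mm in diameter, 35 mm tall. Loose; leave it alone. Origin: centre of the underside.
Things that resemble listed ones, but are neither listed nor needed, are in the scene too. Leave any turquoise look-alike of the small_gear alone.

How it is judged:
By the outcome, as a careful person would: the job done as asked, in the order asked, and still so for the second after the job is handed in, with the robot touching nothing.
It also fails if it takes over 93 s, if anything falls off the work surface, if the arm or the gripper's body presses on something with over 40 N, if the wrist force passes 120 N, or if a joint passes its speed limit or range.

## Robot

A 6-joint arm with a two-finger parallel gripper is mounted at the origin on a cart in front of the work surface, level with it; the furniture and walls round the work are solid. World frame = base frame: x ahead of the robot, y to its left, z up, the work surface at z = 0. Lengths are in m, angles in degrees, forces in N, time in s.
With the tool pointing down it reaches from about 0.25 to 0.725 m from the base axis. Payload 9.7 kg.
Tool frame: the origin (TCP) lies at the very end of the fingers, on their centre line; the grasp point (between the pads) lies 19 mm behind it; z points along the fingers, y is the line along which they close (so a half turn about z gives the same grasp; the last joint's range is limited). The gripper opens to 85 mm and grips with 20 to 120 N. Pads are 22 mm wide; open, the fingers measure 114 mm over their backs; the gripper's body (76 mm by 85 mm) begins 54 mm behind the grasp point. The pads swing forward as they close: fully open they stand 13 mm farther back than shut.
Start: joints at [69.786, 4.979, 10.078, 95.1, 0, 90], TCP at [0.19, 0.516, 0.211] pointing down, gripper open.
Joint ranges: [-179.16, 179.16], [-48.56, 103.87], [-65.8, 70.77], [-126.05, 130.52], [-82.76, 87.17], [-180, 180]. Speed limits (degrees/s): [127.2, 127.2, 147.25, 180, 180, 180].

## Interface

Orientations are given as [roll, pitch, yaw] about the fixed x, y, z axes, in that order (R = Rz(yaw) Ry(pitch) Rx(roll)).
In Python, from workcell import bot gives the robot as it stands.
- The arm moves only by the tool step_arm, never from a script. Its argument "targets" is a list of rows, each a list of 3 entries, a list of its own where there are three numbers: the opening, from 0 (shut) to 1 (fully open), then the shift along the world's x, y, z in mm, then the turn, a rotation vector about the world's x, y, z in rad. In form: [[grip, [tx, ty, tz], [wx, wy, wz]], ...]. A call has 1 to 8 rows; each row is the pose to reach, as a shift and turn from the pose commanded when the call began; what a row does not reach only later rows make up. A row lasts 1/10 s, in which the tool goes at most 50 mm and 8.59 degrees, less where a joint would pass 70% of its speed; a pose out of reach is approached as far as the arm can. A call with a gripper value outside its range is refused whole. The fingers move at their own pace and stop on an object; "force" is the grip in N (left out, the last holds). Time passes only in rows, so rows that repeat a pose let the fingers close. It gives the time, the measured TCP pose, the force, the opening and the grip force at its end, in the units of the state.
- bot.get_obs(): the state, without advancing time (a new reading comes with each control period).
- bot.camera(name): name is "scene" or "top" or "wrist"; returns (picture, depth): 420x560x3 uint8, red, green, blue; 420x560 float32, m along the optical axis (not along the pixel's ray), 0 where there is no reading.
- bot.camera_params(name): a dict with "K" (3x3 intrinsics, pixels), "R" (3x3) and "t" (3): a world point X has camera coordinates R X + t. Camera axes: x right, y down, z forward; pixel columns grow to the right and rows downward; lengths in m; the calibration is good to about 2 mm. A picture is of the moment at which its call begins: read the wrist's pose just before it. camera_params takes no time and is no camera call; for the wrist camera it gives the pose at the moment of the call.
- bot.job_done(): hands the job in; it is judged then, once.
The state is a dict: "time": time; "q": joint angles; "qd": joint speeds; "joint_efforts": joint torques, N m; "ee_pos": TCP position; "tcp_rot": TCP orientation; "wrist_force": force on the tool from outside, world axes, zero at the start; "torque": the same for the moment, N m; "opening": finger opening in m; "grasp_force": force on a finger pad.
Only numpy, scipy, OpenCV 4.12 (cv2) and the standard library are available. Lean on these libraries where they do the work, as an engineer would, in place of code of your own. Each camera call takes 0.05 s, during which the arm holds its last target. There are 200 camera calls.

## Working session

There is one attempt and no reset: what is moved stays moved. The work goes in short steps, Python scripts to look and compute and a tool call to move; the robot and the scene stay as the last step left them, time stands still between calls to the robot, and variables do not carry over. Pictures are saved under pics/ and viewed, at most 18 in all, crops included, and the job is handed in when it is done.

Besides the shell and the picture viewer there is one more tool, called in YAML: its name, and indented under it one key for each argument. step_arm: Moves the arm, as the interface text tells. Its arguments: {"type":"object","properties":{"targets":{"type":"array","items":{"type":"array"}},"force":{"type":"number"}},"required":["targets"]}

```bash
mkdir -p pics; ls
python3 - <<'E'
from workcell import bot
import cv2,numpy as np
o=bot.get_obs(); print({k:np.round(v,3).tolist() for k,v in o.items()})
for n in("top","scene"):
    p,d=bot.camera(n); cv2.imwrite(f"pics/{n}0.png",p[...,::-1]); np.savez(f"{n}0.npz",p=p,d=d,**bot.camera_params(n))
    c=bot.camera_params(n); print(n,c["K"].round(1).tolist(),(-c["R"].T@c["t"]).round(3), c["R"].round(3).tolist())
E
```

```text
pics
{'time': 0.0, 'q': [69.788, 5.01, 10.034, 95.1, 0.002, 89.998], 'qd': [-0.083, -0.021, 0.012, -0.001, -0.039, 0.071], 'joint_efforts': [-0.001, -52.039, 46.481, 0.016, -0.0, 0.0], 'ee_pos': [0.19, 0.516, 0.21], 'tcp_rot': [-179.924, -0.002, 159.79], 'wrist_force': [0.26, 0.5, -0.475], 'torque': [0.002, -0.021, 0.023], 'grasp_force': 0.0, 'opening': 0.085}
top [[445.4, 0.0, 271.8], [0.0, 445.4, 212.7], [0.0, 0.0, 1.0]] [0.284 0.103 0.936] [[0.016, -1.0, -0.016], [-0.98, -0.013, -0.196], [0.196, 0.019, -0.98]]
scene [[487.3, 0.0, 274.8], [0.0, 487.3, 211.5], [0.0, 0.0, 1.0]] [-0.173 -0.635  0.504] [[0.751, -0.661, -0.009], [-0.304, -0.333, -0.893], [0.587, 0.673, -0.451]]
```

View pics/top0.png

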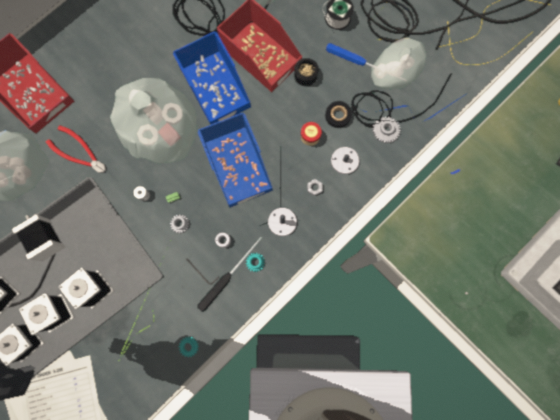

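View pics/scene0.png

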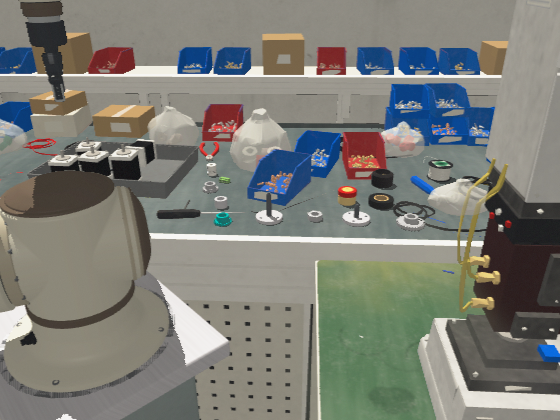

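The top view shows the tall stand at (283,221), short stand (345,160), nut (316,187), large gear candidate (386,129), turquoise look-alike (255,262), and small ring-like parts at (141,194), (180,223), (223,240). The scene view agrees: tall post at (268,205), short post at (356,215). I need a closer crop to tell the small parts apart.

```bash
cat > h.py <<'E'
import cv2,numpy as np
def ray(c,u,v,z):
    "pixel -> world point on plane z"
    C=-c["R"].T@c["t"]; d=c["R"].T@np.linalg.solve(c["K"],[u,v,1.]); return C+d*(z-C[2])/d[2]
def pt(c,d,u,v):
    return c["R"].T@(np.linalg.solve(c["K"],[u,v,1.])*d[int(v),int(u)]-c["t"])
def proj(c,X):
    x=c["K"]@(c["R"]@np.asarray(X)+c["t"]); return x[:2]/x[2]
E
python3 - <<'E'
import cv2,numpy as np
from h import *
c=np.load("top0.npz");p=c["p"];d=c["d"]
s=np.load("scene0.npz")
a=cv2.resize(p[100:290,120:420][...,::-1],None,fx=2.6,fy=2.6,interpolation=cv2.INTER_CUBIC)
cv2.imwrite("pics/top_crop.png",a)
b=cv2.resize(s["p"][150:240,190:440][...,::-1],None,fx=3.2,fy=3.2,interpolation=cv2.INTER_CUBIC)
cv2.imwrite("pics/scene_crop.png",b)
for n,u,v in[("tall",283,221),("short",345,160),("nut",316,187),("lg",386,129),("turq",255,262),("a",141,194),("b",180,223),("c",223,240)]:
    w=d[v-6:v+7,u-6:u+7]; q=np.array([pt(c,d,u+i,v+j) for i in range(-8,9) for j in range(-8,9)])
    print(n,ray(c,u,v,.015).round(3),"zmax %.3f zmed %.3f"%(q[:,2].max(),np.median(q[:,2])), "scene px",proj(s,ray(c,u,v,.015)).round())
E
```

```text
tall [0.45  0.098 0.015] zmax 0.936 zmed 0.011 scene px [269. 213.]
short [ 0.586 -0.034  0.015] zmax 0.043 zmed 0.011 scene px [355. 214.]
nut [0.525 0.028 0.015] zmax 0.018 zmed 0.005 scene px [315. 213.]
lg [ 0.657 -0.125  0.015] zmax 0.936 zmed 0.012 scene px [409. 218.]
turq [0.364 0.154 0.015] zmax 0.936 zmed 0.008 scene px [222. 216.]
a [0.505 0.402 0.015] zmax 0.034 zmed 0.011 scene px [211. 169.]
b [0.443 0.314 0.015] zmax 0.936 zmed 0.008 scene px [210. 185.]
c [0.408 0.222 0.015] zmax 0.025 zmed 0.004 scene px [221. 201.]
```

View pics/top_crop.png

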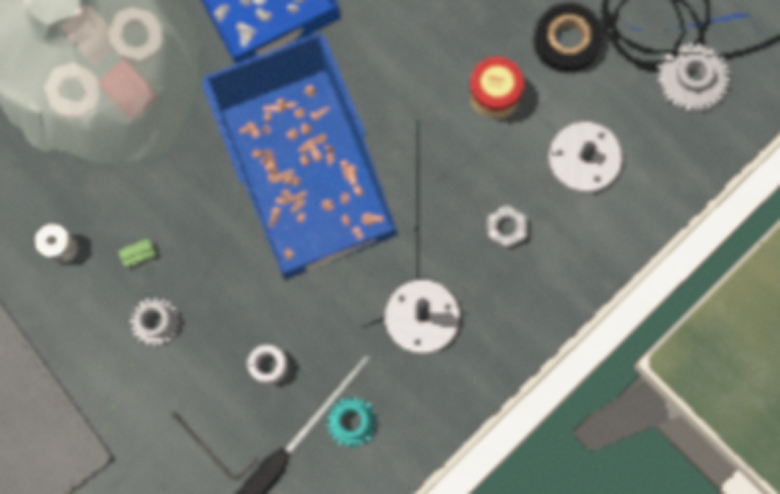

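View pics/scene_crop.png

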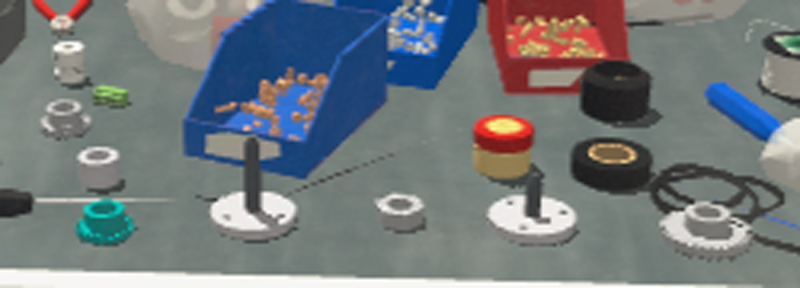

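Parts identified: large gear (386,129), sleeve (223,240), small gear (180,223), nut (316,187). The narrow-bore tall piece at (141,194) is a decoy. Pot is at (312,133) and tape at (340,113). Next I refine from the top view and check the wrist camera geometry.

Run:
```python
import cv2,numpy as np
from workcell import bot
from h import *
c=np.load("top0.npz");p=c["p"]
hsv=cv2.cvtColor(p,cv2.COLOR_RGB2HSV)
m=((hsv[...,2]>125)&(hsv[...,1]<45)).astype(np.uint8)
cs,_=cv2.findContours(m,cv2.RETR_EXTERNAL,cv2.CHAIN_APPROX_NONE)
for n,u,v,z in[("tall",283,221,.01),("short",345,160,.01),("nut",316,187,.014),("lg",386,129,.01),("a",141,194,.03),("sg",180,223,.008),("sl",223,240,.022)]:
    for k in cs:
        if cv2.pointPolygonTest(k,(u,v),True)>-6 and cv2.contourArea(k)>30:
            (x,y),r=cv2.minEnclosingCircle(k); X=ray(c,x,y,z); e=ray(c,x+r,y,z)
            print(n,(round(x,1),round(y,1)),X.round(4),"dia mm",round(2000*np.linalg.norm(e-X),1))
w=bot.camera_params("wrist"); o=bot.get_obs()
print("wrist cam",(-w["R"].T@w["t"]).round(3),w["R"].round(3).tolist(),w["K"].round(1).tolist(),o["ee_pos"],o["tcp_rot"])
```

```text
tall (281.6, 221.0) [0.4511 0.1005 0.01  ] dia mm 63.1
short (344.3, 158.4) [ 0.5909 -0.0336  0.01  ] dia mm 66.3
nut (314.5, 186.0) [0.5273 0.0314 0.014 ] dia mm 36.2
lg (386.3, 128.8) [ 0.6598 -0.1265  0.01  ] dia mm 60.3
a (139.8, 192.4) [0.5047 0.3996 0.03  ] dia mm 32.2
sg (178.5, 223.5) [0.4432 0.3192 0.008 ] dia mm 43.1
sl (221.9, 239.1) [0.4093 0.2238 0.022 ] dia mm 33.0
wrist cam [0.117 0.544 0.373] [[0.344, 0.939, -0.001], [0.895, -0.328, 0.304], [0.285, -0.106, -0.953]] [[338.8, 0.0, 280.6], [0.0, 338.8, 213.8], [0.0, 0.0, 1.0]] [0.18996049 0.51589987 0.21026314] [-1.79931632e+02  2.01686273e-04  1.59786190e+02]
```

step_arm:
  targets:
    - [0.7,[253,-197,0],[0,0,0]]
    - [0.7,[253,-197,0],[0,0,0]]
    - [0.7,[253,-197,0],[0,0,0]]
    - [0.7,[253,-197,0],[0,0,0]]
    - [0.7,[253,-197,-100],[0,0,0]]
    - [0.7,[253,-197,-100],[0,0,0]]
    - [0.7,[253,-197,-100],[0,0,0]]
    - [0.7,[253,-197,-100],[0,0,0]]
  force: 40

```text
time: 0.9
ee_pos: [0.4438, 0.3154, 0.1061]
tcp_rot: [-179.7, -0.2, 159.6]
wrist_force: [-0.3, 0.6, -0.4]
opening: 0.06
grasp_force: 0.0
```

step_arm:
  targets:
    - [0.7,[0,0,0],[0,0,0]]
    - [0.7,[0,0,0],[0,0,0]]
    - [0.7,[0,0,0],[0,0,0]]

```text
time: 1.2
ee_pos: [0.4428, 0.3203, 0.1123]
tcp_rot: [179.9, 0.1, 159.9]
wrist_force: [-0.6, -0.4, -0.3]
opening: 0.06
grasp_force: 0.0
```

```bash
cat > look.py <<'E'
import sys
from workcell import bot
from h import *
def look(name):
    o=bot.get_obs(); c=bot.camera_params("wrist"); p,d=bot.camera("wrist")
    cv2.imwrite(f"pics/{name}.png",p[...,::-1]); np.savez(f"{name}.npz",p=p,d=d,**c)
    print("t",round(o["time"],2),"tcp",(1000*o["ee_pos"]).round(1),o["tcp_rot"].round(2),"q",o["q"].round(0),"F",o["wrist_force"].round(1),"open",round(o["opening"]*1000,1))
    return c,p,d
if __name__=="__main__": look(sys.argv[1])
E
python3 look.py w_sg
```

```text
t 1.2 tcp [442.8 320.3 112.3] [1.7990e+02 6.0000e-02 1.5987e+02] q [36.  4. -2. 84.  0. 56.] F [-0.6 -0.4 -0.3] open 60.0
```

View pics/w_sg.png

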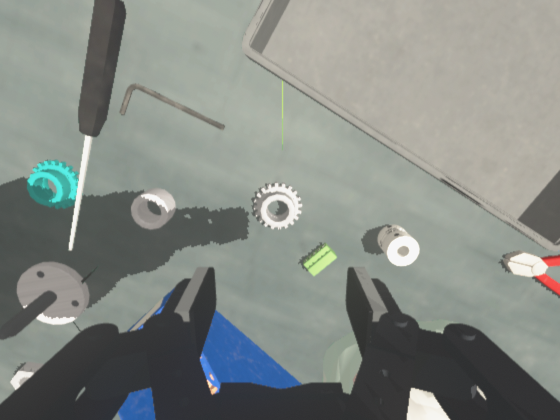

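The wrist view shows the small gear at about (278,207), sleeve (153,209), tall stand foot (53,294) and the turquoise look-alike (52,185). I'll fit circles using depth at known heights.

```bash
cat >> h.py <<'E'
def cloud(c,d):
    v,u=np.mgrid[:d.shape[0],:d.shape[1]]
    q=np.stack([u,v,np.ones_like(u)],-1)@np.linalg.inv(c["K"]).T*d[...,None]
    return (q-c["t"])@c["R"]
def ring(c,d,x0,y0,z,r,tol=.004):
    "surface of height z near (x0,y0): centre of its enclosing circle in the image, cast on plane z"
    P=cloud(c,d); m=(abs(P[...,2]-z)<tol)&(np.hypot(P[...,0]-x0,P[...,1]-y0)<r)&(d>0)
    k,l,st,ce=cv2.connectedComponentsWithStats(m.astype(np.uint8)); i=1+np.argmax(st[1:,4]); m=l==i
    pts=np.argwhere(m)[:,::-1].astype(np.float32)
    W=np.array([ray(c,u,v,z)[:2] for u,v in pts],np.float32)
    (x,y),R=cv2.minEnclosingCircle(W); hull=cv2.convexHull(W); M=cv2.moments(hull)
    return dict(mec=(round(x*1000,1),round(y*1000,1)),dia=round(2000*R,1),hullc=(round(M["m10"]/M["m00"]*1000,1),round(M["m01"]/M["m00"]*1000,1)),eqd=round(2000*(cv2.contourArea(hull)/np.pi)**.5,1),z=round(1000*float(np.median(P[m][:,2])),1),n=len(pts),px=pts.mean(0).round())
E
python3 - <<'E'
from h import *
c=np.load("w_sg.npz");d=c["d"]
for n,x,y,z,r in[("sg hub",.443,.319,.020,.025),("sg wheel",.443,.319,.008,.03),("sleeve",.409,.224,.022,.03),("tall foot",.451,.1,.010,.04)]:
    print(n,ring(c,d,x,y,z,r))
E
```

```text
sg hub {'mec': (442.0, 319.5), 'dia': 28.3, 'hullc': (441.9, 319.2), 'eqd': 27.2, 'z': 19.6, 'n': 572, 'px': array([277., 210.], dtype=float32)}
sg wheel {'mec': (441.9, 319.3), 'dia': 40.2, 'hullc': (440.8, 319.8), 'eqd': 37.8, 'z': 7.4, 'n': 580, 'px': array([278., 198.], dtype=float32)}
sleeve {'mec': (408.2, 225.9), 'dia': 30.9, 'hullc': (407.7, 225.8), 'eqd': 29.6, 'z': 21.5, 'n': 749, 'px': array([150., 210.], dtype=float32)}
tall foot {'mec': (454.8, 104.4), 'dia': 70.5, 'hullc': (451.3, 103.4), 'eqd': 62.4, 'z': 9.8, 'n': 2862, 'px': array([ 53., 292.], dtype=float32)}
```

step_arm:
  targets:
    - [0.6,[-1,0,-40],[0,0,0]]
    - [0.6,[-1,0,-75],[0,0,0]]
    - [0.6,[-1,0,-90],[0,0,0]]
    - [0.6,[-1,0,-100],[0,0,0]]
    - [0.6,[-1,0,-100],[0,0,0]]
    - [0.6,[-1,0,-100],[0,0,0]]
    - [0.6,[-1,0,-100],[0,0,0]]

```text
time: 1.95
ee_pos: [0.4429, 0.3198, 0.0126]
tcp_rot: [179.9, 0.1, 159.8]
wrist_force: [-0.1, 0.1, -1.0]
opening: 0.0514
grasp_force: 0.0
```

step_arm:
  targets:
    - [0,[0,0,0],[0,0,0]]
    - [0,[0,0,0],[0,0,0]]
    - [0,[0,0,0],[0,0,0]]
    - [0,[0,0,0],[0,0,0]]
    - [0,[0,0,0],[0,0,0]]
    - [0,[0,0,0],[0,0,0]]
    - [0,[0,0,0],[0,0,0]]

```text
time: 2.65
ee_pos: [0.442, 0.3191, 0.0109]
tcp_rot: [-180.0, 0.0, 159.8]
wrist_force: [0.1, -0.4, 0.2]
opening: 0.0003
grasp_force: 0.0
```

The fingers shut completely, so the grasp missed. I'll lift straight up and look.

```bash
python3 look.py w_miss
```

```text
t 2.65 tcp [442.  319.1  10.9] [-180.      0.    159.78] q [ 36.   5. -12.  73.  -0.  56.] F [ 0.1 -0.4  0.2] open 0.3
```

View pics/w_miss.png

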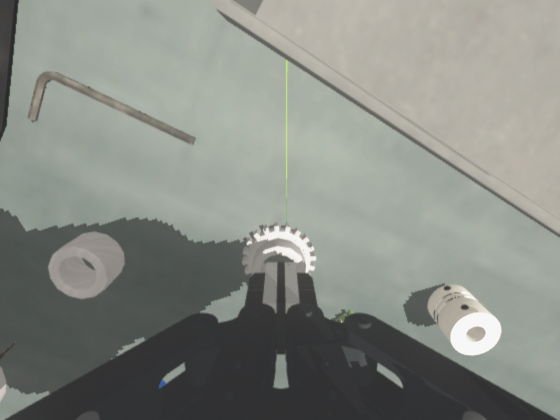

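The shut fingertips end at about (280,265), right at the gear's lower edge near (280,255). I'll measure both with depth.

Run:
```python
from h import *
c=np.load("w_miss.npz");d=c["d"]
print(ring(c,d,.442,.319,.008,.03)); print(ring(c,d,.442,.319,.02,.03)); print("sleeve",ring(c,d,.409,.224,.022,.03))
P=cloud(c,d)
for v in range(215,345,8): print(v,[(P[v,u]*1000).round(0).astype(int).tolist() for u in (250,264,272,292,300,312)])
```

```text
{'mec': (441.4, 319.3), 'dia': 40.4, 'hullc': (438.1, 320.8), 'eqd': 35.0, 'z': 7.5, 'n': 1334, 'px': array([278., 244.], dtype=float32)}
{'mec': (440.4, 319.7), 'dia': 27.4, 'hullc': (436.7, 320.9), 'eqd': 21.1, 'z': 19.5, 'n': 771, 'px': array([278., 256.], dtype=float32)}
sleeve {'mec': (407.6, 226.7), 'dia': 32.2, 'hullc': (407.6, 226.5), 'eqd': 30.4, 'z': 21.4, 'n': 1898, 'px': array([ 79., 270.], dtype=float32)}
215 [[415, 313, 3], [418, 320, 2], [419, 324, 2], [423, 334, 2], [424, 338, 2], [426, 344, 2]]
223 [[420, 311, 1], [422, 318, 2], [424, 322, 1], [427, 332, 1], [369, 347, 174], [431, 342, 1]]
231 [[424, 309, 1], [424, 318, 8], [426, 321, 7], [431, 331, 4], [431, 335, 8], [435, 341, 1]]
239 [[427, 308, 4], [429, 316, 8], [429, 320, 10], [433, 330, 9], [435, 334, 7], [440, 340, 1]]
247 [[430, 307, 7], [429, 316, 17], [430, 320, 19], [434, 330, 18], [439, 332, 8], [441, 338, 8]]
255 [[434, 306, 9], [432, 315, 19], [434, 319, 19], [437, 328, 20], [439, 332, 18], [447, 337, 5]]
263 [[439, 304, 8], [443, 310, 4], [429, 321, 38], [433, 329, 38], [442, 331, 20], [452, 335, 4]]

[... 307 characters left out ...]
431, 312, 58], [429, 319, 64], [431, 321, 63], [433, 328, 63], [438, 330, 56], [439, 335, 57]]
303 [[431, 312, 63], [429, 319, 70], [430, 322, 69], [433, 328, 69], [433, 331, 71], [439, 334, 63]]
311 [[426, 316, 77], [429, 319, 75], [429, 322, 76], [432, 328, 75], [432, 331, 77], [434, 335, 76]]
319 [[427, 315, 80], [428, 320, 80], [429, 322, 80], [432, 328, 79], [432, 331, 80], [434, 334, 79]]
327 [[427, 316, 84], [429, 320, 84], [429, 322, 84], [432, 328, 84], [432, 331, 85], [435, 334, 83]]
335 [[427, 316, 89], [429, 320, 88], [433, 321, 83], [432, 328, 87], [432, 330, 88], [434, 334, 88]]
343 [[423, 319, 98], [424, 322, 98], [439, 319, 79], [432, 328, 90], [428, 331, 96], [429, 334, 97]]
```

Run:
```python
import cv2
p=cv2.imread("pics/w_miss.png")[200:350,180:380]
cv2.imwrite("pics/miss_crop.png",cv2.resize(p,None,fx=4,fy=4,interpolation=cv2.INTER_CUBIC))
```

```text
(no output)
```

View pics/miss_crop.png

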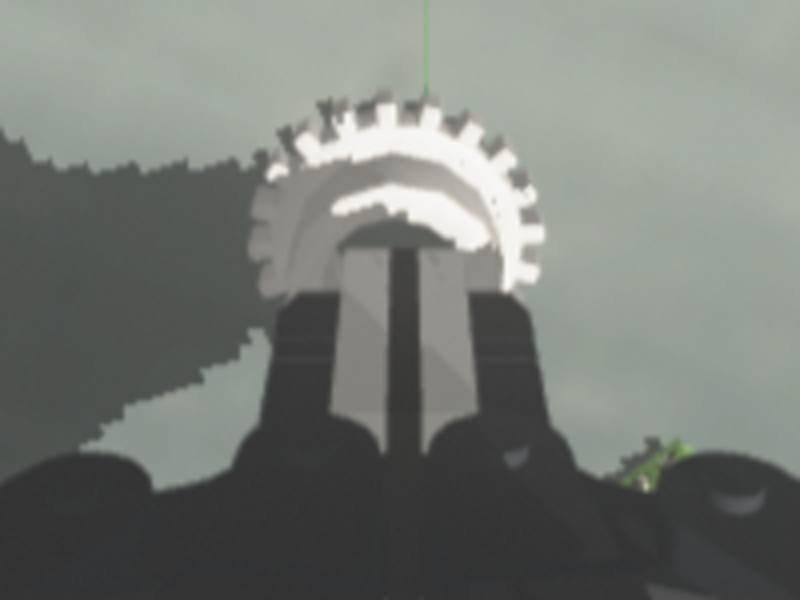

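The depth readings put the visible pad tips at about z = 36 mm, although the TCP reads 11 mm. So the fingers closed above the hub. I'll cross-check with the scene camera.

Run:
```python
from h import *
from workcell import bot
c=bot.camera_params("scene"); p,d=bot.camera("scene")
for z in (.011,.02,.036,.06): print(z,proj(c,[.442,.319,z]).round(1))
P=cloud(c,d)
for v in range(150,190,2): print(v,[(P[v,u]*1000).round(0).astype(int).tolist() for u in (204,207,210,213,216)])
cv2.imwrite("pics/sc_miss.png",cv2.resize(p[110:210,150:280][...,::-1],None,fx=5,fy=5,interpolation=cv2.INTER_CUBIC))
```

```text
0.011 [209.1 186. ]
0.02 [208.9 182.7]
0.036 [208.4 176.8]
0.06 [207.7 167.8]
150 [[423, 300, 116], [428, 294, 116], [420, 269, 125], [426, 267, 124], [430, 260, 124]]
152 [[425, 304, 109], [410, 267, 123], [415, 263, 123], [424, 264, 120], [431, 262, 119]]
154 [[430, 313, 101], [410, 268, 117], [417, 267, 116], [422, 262, 116], [430, 260, 115]]
156 [[427, 308, 98], [410, 269, 112], [418, 268, 111], [427, 270, 108], [434, 268, 107]]
158 [[429, 312, 91], [412, 272, 106], [422, 276, 103], [429, 274, 101], [436, 270, 101]]
160 [[426, 308, 88], [415, 278, 99], [422, 277, 97], [432, 278, 95], [573, 476, 3]]
162 [[422, 302, 85], [416, 280, 93], [433, 293, 85], [437, 286, 86], [569, 470, 0]]
164 [[418, 297, 83], [419, 286, 86], [431, 291, 81], [437, 287, 80], [556, 452, 2]]
166 [[431, 318, 68], [435, 310, 69], [441, 307, 68], [505, 391, 27], [548, 441, 1]]
168 [[430, 317, 63], [434, 310, 64], [438, 303, 65], [501, 385, 24], [538, 426, 2]]
170 [[429, 317, 58], [432, 308, 60], [443, 311, 56], [503, 388, 17], [532, 417, 1]]
172 [[430, 318, 52], [433, 310, 54], [440, 307, 53], [500, 385, 13], [519, 399, 4]]
174 [[427, 315, 49], [433, 311, 48], [440, 308, 47], [501, 388, 6], [515, 394, 0]]
176 [[429, 319, 42], [431, 308, 45], [439, 306, 43], [501, 388, 0], [504, 379, 2]]
178 [[428, 318, 37], [432, 310, 38], [443, 314, 34], [494, 378, 0], [497, 368, 2]]
180 [[467, 380, 1], [469, 369, 4], [477, 366, 2], [484, 363, 1], [488, 355, 3]]
182 [[458, 367, 2], [-173, -635, 504], [449, 324, 18], [453, 317, 19], [483, 348, 1]]
184 [[429, 322, 19], [444, 331, 12], [448, 323, 13], [446, 308, 19], [473, 334, 3]]
186 [[430, 324, 13], [430, 309, 18], [437, 308, 16], [445, 306, 14], [462, 319, 5]]
188 [[430, 325, 7], [428, 308, 13], [435, 305, 12], [444, 305, 10], [454, 307, 6]]
```

View pics/sc_miss.png

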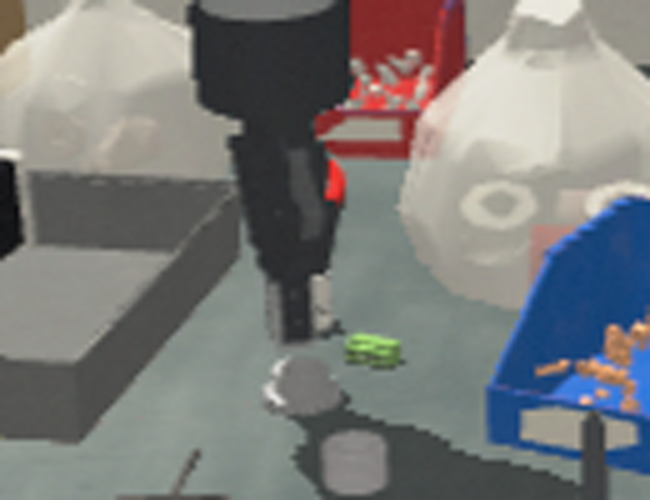

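Confirmed: the shut tips are about 24 mm above the reported TCP. I'll open, go lower in stages watching force, and measure the tip height again.

step_arm:
  targets:
    - [0.5,[0,0,0],[0,0,0]]
    - [0.5,[0,0,0],[0,0,0]]
    - [0.5,[0,0,0],[0,0,0]]
    - [0.5,[0,0,-10],[0,0,0]]
    - [0.5,[0,0,-20],[0,0,0]]
    - [0.5,[0,0,-20],[0,0,0]]
    - [0.5,[0,0,-20],[0,0,0]]

```text
time: 3.45
ee_pos: [0.4416, 0.3188, -0.0098]
tcp_rot: [-179.9, -0.0, 159.8]
wrist_force: [-0.0, 0.4, 0.3]
opening: 0.0425
grasp_force: 0.0
```

Run:
```python
from look import *
c,p,d=look("w2"); P=cloud(c,d)
cv2.imwrite("pics/w2c.png",cv2.resize(p[200:400,140:420][...,::-1],None,fx=2.8,fy=2.8,interpolation=cv2.INTER_CUBIC))
# finger points: within 16mm of tool x-line, above the gear
x=np.array([-.938,.345]); y=np.array([.345,.938]); q=P[...,:2]-np.array([.442,.319]); a=q@x*1000;b=q@y*1000; z=P[...,2]*1000
m=(abs(a)<16)&(abs(b)<45)&(z>12)&(z<70)
for s in(-1,1):
    k=m&(s*b>15); print(s,"zmin",np.percentile(z[k],[0,1,5]).round(1),"inner b",np.percentile(s*b[k&(z<50)],[0,2,50,98]).round(1),"a",np.percentile(a[k&(z<50)],[2,50,98]).round(1))
```

```text
t 3.45 tcp [441.6 318.8  -9.8] [-1.7994e+02 -4.0000e-02  1.5978e+02] q [ 36.   6. -13.  71.   0.  56.] F [-0.   0.4  0.3] open 42.5
-1 zmin [12.4 16.3 23. ] inner b [20.  20.2 21.9 33.4] a [-8.7  8.3 12.6]
1 zmin [12.  15.9 22.5] inner b [22.  22.1 23.7 35.3] a [-8.9  8.3 12.7]
```

View pics/w2c.png

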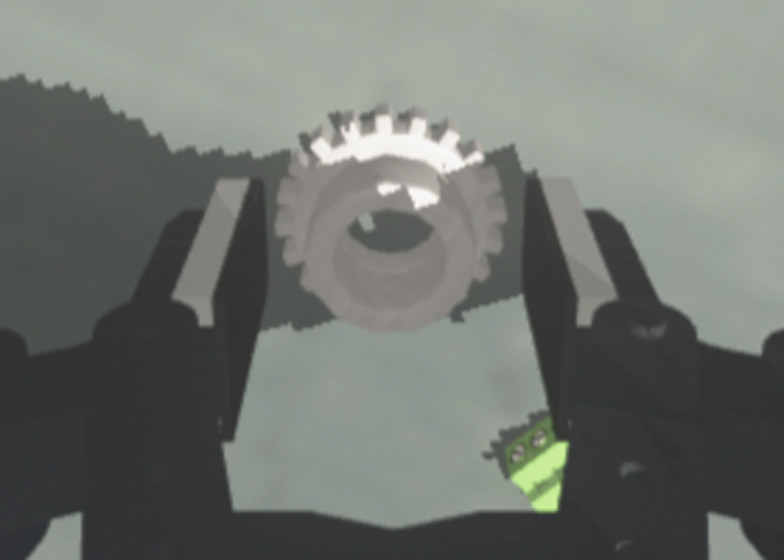

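Fingers straddle the gear, tips at about z 15 mm and well centred. I'll lower 3 mm and close.

step_arm:
  targets:
    - [0.5,[0,0,-3],[0,0,0]]
    - [0.5,[0,0,-3],[0,0,0]]
    - [0,[0,0,-3],[0,0,0]]
    - [0,[0,0,-3],[0,0,0]]
    - [0,[0,0,-3],[0,0,0]]
    - [0,[0,0,-3],[0,0,0]]
    - [0,[0,0,-3],[0,0,0]]
    - [0,[0,0,-3],[0,0,0]]

```text
time: 4.3
ee_pos: [0.4422, 0.3193, -0.0117]
tcp_rot: [180.0, 0.0, 159.8]
wrist_force: [-0.5, -0.6, 6.6]
opening: 0.0257
grasp_force: 39.6
```

step_arm:
  targets:
    - [0,[0,0,30],[0,0,0]]
    - [0,[0,0,75],[0,0,0]]
    - [0,[0,0,120],[0,0,0]]
    - [0,[20,-40,142],[0,0,0]]
    - [0,[40,-75,142],[0,0,0]]
    - [0,[60,-110,142],[0,0,0]]
    - [0,[80,-150,142],[0,0,0]]
    - [0,[100,-190,142],[0,0,0]]

```text
time: 5.1
ee_pos: [0.5424, 0.1276, 0.1294]
tcp_rot: [-180.0, -0.0, 159.8]
wrist_force: [-0.2, -0.1, -0.6]
opening: 0.0257
grasp_force: 39.7
```

step_arm:
  targets:
    - [0,[24,-45,0],[0,0,0]]
    - [0,[48,-89,0],[0,0,0]]
    - [0,[48,-89,0],[0,0,0]]
    - [0,[48,-89,0],[0,0,0]]
    - [0,[48,-89,0],[0,0,0]]
    - [0,[48,-89,0],[0,0,0]]

```text
time: 5.7
ee_pos: [0.5896, 0.0413, 0.1298]
tcp_rot: [180.0, -0.0, 159.9]
wrist_force: [-0.8, 0.1, -0.3]
opening: 0.0256
grasp_force: 39.7
```

```bash
python3 look.py w3
```

```text
t 5.7 tcp [589.6  41.3 129.8] [ 1.8000e+02 -2.0000e-02  1.5988e+02] q [ 4. 10.  6. 87.  0. 24.] F [-0.8  0.1 -0.3] open 25.6
```

View pics/w3.png

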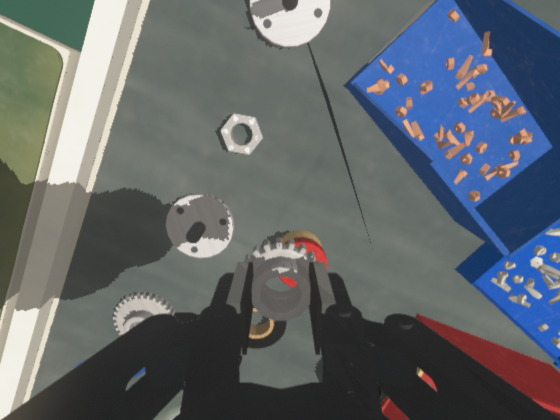

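The small gear is held at (283,280). Visible below are the short stand (199,225), the nut (241,133), the tall stand (290,15) and the large gear (145,310). I'll measure them all in this view.

Run:
```python
from h import *
c=np.load("w3.npz");d=c["d"];P=cloud(c,d)
print("short foot",ring(c,d,.589,-.033,.010,.04,.003)); print("short tip",ring(c,d,.589,-.033,.039,.02,.003))
print("tall foot",ring(c,d,.451,.103,.010,.04,.003))
print("nut",ring(c,d,.527,.031,.014,.03,.003))
print("lg wheel",ring(c,d,.66,-.126,.010,.036,.003)); print("lg hub",ring(c,d,.66,-.126,.022,.02,.003))
q=P[250:325,245:325]; z=q[...,2]; h=np.hypot(q[...,0]-.5896,q[...,1]-.0413)
print("heights near hand",np.histogram(z[(z>.12)&(h<.03)],bins=np.arange(.13,.2,.004)))
zz=P[...,2]
for z0 in (.152,.155,.158,.161,.164,.167,.170): 
    try: print("held",z0,ring(c,d,.5896,.0413,z0,.022,.0025))
    except Exception as e: print(z0,"none")
```

```text
short foot {'mec': (587.2, -32.9), 'dia': 60.5, 'hullc': (586.9, -33.3), 'eqd': 59.1, 'z': 9.9, 'n': 3041, 'px': array([199., 224.], dtype=float32)}
short tip {'mec': (588.4, -33.4), 'dia': 7.5, 'hullc': (586.4, -32.7), 'eqd': 7.8, 'z': 38.9, 'n': 79, 'px': array([191., 238.], dtype=float32)}
tall foot {'mec': (457.0, 97.9), 'dia': 60.1, 'hullc': (462.7, 96.6), 'eqd': 43.8, 'z': 9.8, 'n': 2880, 'px': array([289.,  20.], dtype=float32)}
nut {'mec': (525.2, 32.3), 'dia': 34.2, 'hullc': (525.2, 32.3), 'eqd': 31.3, 'z': 13.9, 'n': 865, 'px': array([241., 133.], dtype=float32)}
lg wheel {'mec': (656.7, -124.4), 'dia': 61.3, 'hullc': (647.6, -124.4), 'eqd': 46.0, 'z': 9.6, 'n': 981, 'px': array([137., 309.], dtype=float32)}
lg hub {'mec': (651.6, -125.6), 'dia': 27.5, 'hullc': (649.1, -126.1), 'eqd': 15.3, 'z': 21.5, 'n': 165, 'px': array([132., 321.], dtype=float32)}
heights near hand (array([   0,    0,    5,  175,  818,  407,  498, 1769,  313,  168,  159,
        162,  137,  126,  197,   21,    2]), array([0.13 , 0.134, 0.138, 0.142, 0.146, 0.15 , 0.154, 0.158, 0.162,
       0.166, 0.17
[... 389 characters left out ...]
: 32.1, 'hullc': (583.2, 47.4), 'eqd': 19.5, 'z': 158.6, 'n': 401, 'px': array([286., 269.], dtype=float32)}
held 0.161 {'mec': (584.9, 43.0), 'dia': 39.5, 'hullc': (588.1, 42.5), 'eqd': 32.2, 'z': 161.1, 'n': 1917, 'px': array([280., 290.], dtype=float32)}
held 0.164 {'mec': (581.7, 34.2), 'dia': 23.9, 'hullc': (580.5, 34.4), 'eqd': 16.1, 'z': 162.2, 'n': 259, 'px': array([253., 282.], dtype=float32)}
held 0.167 {'mec': (582.7, 28.1), 'dia': 23.4, 'hullc': (579.9, 29.8), 'eqd': 10.9, 'z': 167.1, 'n': 144, 'px': array([244., 283.], dtype=float32)}
held 0.17 {'mec': (583.0, 28.1), 'dia': 24.6, 'hullc': (579.8, 29.9), 'eqd': 10.9, 'z': 169.9, 'n': 151, 'px': array([244., 287.], dtype=float32)}
```

Run:
```python
from h import *
c=np.load("w3.npz");d=c["d"];P=cloud(c,d)
x=np.array([-.938,.345]); y=np.array([.345,.938]); q=P[...,:2]-np.array([.5896,.0413]); a=q@x*1000;b=q@y*1000;z=P[...,2]*1000
m=(abs(z-161)<2.5)&(abs(b)<6); print("hub a",np.percentile(a[m],[0,1,50,99,100]).round(1))
m=(abs(z-161)<1.5)&(abs(a)<40)&(abs(b)<30); print("b hist",np.histogram(b[m],bins=range(-24,25,3)))
m=(abs(z-149)<2)&(abs(b)<25)&(abs(a)<40); print("wheel a",np.percentile(a[m],[1,50,99]).round(1),"b",np.percentile(b[m],[0,1,99,100]).round(1))
s=np.array([587.2,-33.1])-[589.6,41.3];print("need",s)
```

```text
hub a [-14.8 -13.9   6.8  13.1  13.5]
b hist (array([ 23,  12,  22,  19, 201, 228, 165, 144, 149, 156, 170, 250, 143,
        25,  20,  15]), array([-24, -21, -18, -15, -12,  -9,  -6,  -3,   0,   3,   6,   9,  12,
        15,  18,  21,  24]))
wheel a [-10.1  12.4  19. ] b [-15.9 -14.6  16.   17.2]
need [ -2.4 -74.4]
```

step_arm:
  targets:
    - [0,[-4,-48,0],[0,0,0]]
    - [0,[-3.5,-74.5,0],[0,0,0]]
    - [0,[-3.5,-74.5,-40],[0,0,0]]
    - [0,[-3.5,-74.5,-85],[0,0,0]]
    - [0,[-3.5,-74.5,-85],[0,0,0]]
    - [0,[-3.5,-74.5,-85],[0,0,0]]
    - [0,[-3.5,-74.5,-85],[0,0,0]]

```text
time: 6.45
ee_pos: [0.5879, -0.0338, 0.0478]
tcp_rot: [179.9, 0.2, 159.8]
wrist_force: [1.1, 0.3, -0.6]
opening: 0.026
grasp_force: 39.8
```

step_arm:
  targets:
    - [0,[0,0,-8],[0,0,0]]
    - [0,[0,0,-14],[0,0,0]]
    - [0,[0,0,-20],[0,0,0]]
    - [0,[0,0,-26],[0,0,0]]
    - [0,[0,0,-26],[0,0,0]]

```text
time: 6.95
ee_pos: [0.5859, -0.0344, 0.0177]
tcp_rot: [-180.0, -0.1, 159.8]
wrist_force: [0.1, 0.1, -0.2]
opening: 0.0259
grasp_force: 39.8
```

step_arm:
  targets:
    - [0,[0,0,-7],[0,0,0]]
    - [0,[0,0,-14],[0,0,0]]
    - [0,[0,0,-19],[0,0,0]]
    - [0,[0,0,-20],[0,0,0]]
    - [0,[0,0,-20],[0,0,0]]
    - [0,[0,0,-20],[0,0,0]]

```text
time: 7.55
ee_pos: [0.5866, -0.0344, -0.001]
tcp_rot: [-180.0, 0.0, 159.8]
wrist_force: [-0.4, 0.2, -0.7]
opening: 0.0258
grasp_force: 39.7
```

step_arm:
  targets:
    - [0.5,[0,0,0],[0,0,0]]
    - [0.5,[0,0,0],[0,0,0]]
    - [0.5,[0,0,0],[0,0,0]]
    - [0.5,[0,0,20],[0,0,0]]
    - [0.6,[0,0,65],[0,0,0]]
    - [0.6,[0,0,111],[0,0,0]]
    - [0.6,[30,-40,111],[0,0,0]]
    - [0.6,[60,-80,111],[0,0,0]]

```text
time: 8.35
ee_pos: [0.6484, -0.1147, 0.1131]
tcp_rot: [179.9, 0.3, 159.9]
wrist_force: [0.5, 1.2, -0.4]
opening: 0.051
grasp_force: 0.0
```

step_arm:
  targets:
    - [0.6,[10,-10,0],[0,0,0]]
    - [0.6,[10,-10,0],[0,0,0]]
    - [0.6,[10,-10,0],[0,0,0]]
    - [0.6,[10,-10,0],[0,0,0]]
    - [0.6,[10,-10,0],[0,0,0]]

```text
time: 8.85
ee_pos: [0.6561, -0.1234, 0.1104]
tcp_rot: [180.0, 0.0, 159.8]
wrist_force: [-0.4, 0.1, 0.9]
opening: 0.0512
grasp_force: 0.0
```

Run:
```python
from look import *
c,p,d=look("w4")
print("lg wheel",ring(c,d,.657,-.125,.010,.036,.003)); print("lg hub",ring(c,d,.657,-.125,.022,.02,.003))
print("short: hub at 30",ring(c,d,.587,-.033,.030,.02,.003)); print("wheel at 18",ring(c,d,.587,-.033,.018,.025,.003))
```

```text
t 8.85 tcp [ 656.1 -123.4  110.4] [1.7999e+02 2.0000e-02 1.5985e+02] q [-11.  21.  17.  87.   0.   9.] F [-0.4  0.1  0.9] open 51.2
lg wheel {'mec': (662.1, -124.1), 'dia': 67.5, 'hullc': (660.9, -124.7), 'eqd': 62.9, 'z': 9.7, 'n': 2721, 'px': array([279., 209.], dtype=float32)}
lg hub {'mec': (658.1, -125.3), 'dia': 29.9, 'hullc': (658.2, -125.4), 'eqd': 29.0, 'z': 21.6, 'n': 693, 'px': array([278., 215.], dtype=float32)}
short: hub at 30 {'mec': (587.5, -34.4), 'dia': 28.0, 'hullc': (587.5, -34.3), 'eqd': 27.2, 'z': 29.6, 'n': 859, 'px': array([369.,  79.], dtype=float32)}
wheel at 18 {'mec': (587.6, -34.1), 'dia': 40.1, 'hullc': (587.5, -34.3), 'eqd': 38.9, 'z': 17.5, 'n': 848, 'px': array([358.,  82.], dtype=float32)}
```

View pics/w4.png

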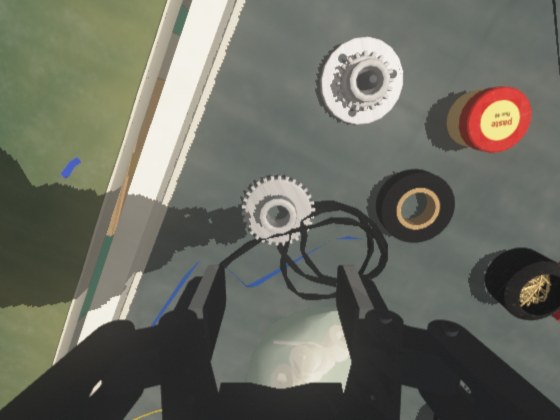

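The small gear sits fully down on the short stand (hub top 29.6 mm, wheel top 17.5 mm). The large gear is at (278,212), with cable loops at its lower right (300-385, 205-290). I'll check the cable heights where the fingers would go.

Run:
```python
from h import *
c=np.load("w4.npz");d=c["d"];p=c["p"];P=cloud(c,d);z=P[...,2]*1000
g=cv2.cvtColor(p,cv2.COLOR_RGB2GRAY)
x=np.array([-.938,.345]); y=np.array([.345,.938]); q=P[...,:2]*1000-np.array([658.1,-125.3]);a=q@x;b=q@y
r=np.hypot(a,b); dark=(g<60)&(z<60)&(r<60)
th=np.degrees(np.arctan2(a,b))
print("angle from tool +y toward +x; zmax of all / dark points, r 16..45, sector")
for t in range(-180,180,20):
    m=(abs((th-t+180)%360-180)<10)&(r>17)&(r<45)&(d>0); k=m&dark
    print(t,"all p99 %.1f"%np.percentile(z[m],99), "dark n",k.sum(),"z",np.percentile(z[k],[50,98]).round(1) if k.sum()>5 else "", "rmin",r[k].min().round(0) if k.sum()>5 else "")
cv2.imwrite("pics/w4c.png",cv2.resize(p[160:290,200:400][...,::-1],None,fx=4,fy=4,interpolation=cv2.INTER_CUBIC))
```

```text
angle from tool +y toward +x; zmax of all / dark points, r 16..45, sector
-180 all p99 193.3 dark n 0 z  rmin 
-160 all p99 189.1 dark n 0 z  rmin 
-140 all p99 10.9 dark n 19 z [7.6 8.8] rmin 37.0
-120 all p99 11.3 dark n 74 z [7.  9.8] rmin 29.0
-100 all p99 11.6 dark n 3 z  rmin 
-80 all p99 12.6 dark n 125 z [10.1 12.6] rmin 20.0
-60 all p99 14.9 dark n 73 z [13.5 15.1] rmin 19.0
-40 all p99 15.5 dark n 94 z [13.5 15.8] rmin 21.0
-20 all p99 171.3 dark n 75 z [14.3 16. ] rmin 23.0
0 all p99 188.9 dark n 222 z [ 8.4 14.8] rmin 27.0
20 all p99 192.5 dark n 11 z [6.7 7.7] rmin 31.0
40 all p99 220.3 dark n 0 z  rmin 
60 all p99 222.1 dark n 0 z  rmin 
80 all p99 11.0 dark n 0 z  rmin 
100 all p99 10.9 dark n 0 z  rmin 
120 all p99 221.7 dark n 0 z  rmin 
140 all p99 220.0 dark n 0 z  rmin 
160 all p99 192.4 dark n 0 z  rmin
```

View pics/w4c.png

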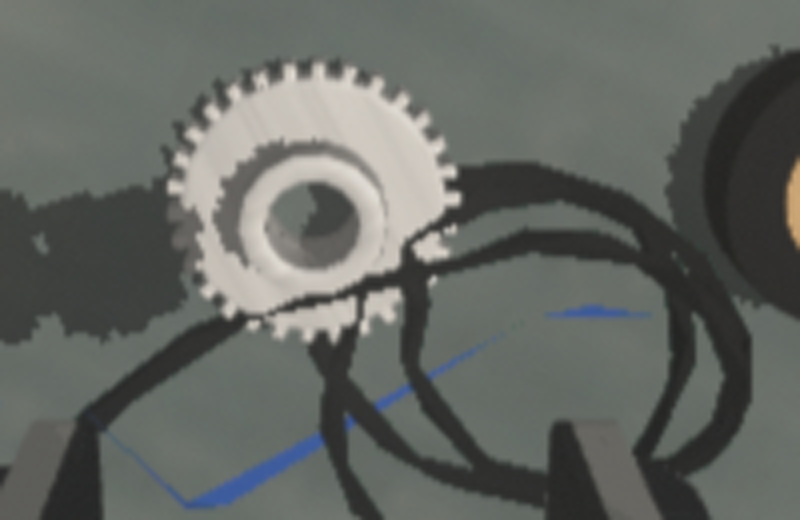

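The cable lies over the wheel's lower and right rim at z 12–16 mm, but clear of the hub. I'll turn the gripper 40° so the fingers land cable-free. I'll grip the hub and slide the gear out toward −x before lifting.

step_arm:
  targets:
    - [0.45,[1.5,-1,-10],[0,0,0.14]]
    - [0.45,[1.5,-1,-25],[0,0,0.28]]
    - [0.45,[1.5,-1,-40],[0,0,0.42]]
    - [0.45,[1.5,-1,-55],[0,0,0.56]]
    - [0.45,[1.5,-1,-75],[0,0,0.7]]
    - [0.45,[1.5,-1,-95],[0,0,0.7]]
    - [0.45,[1.5,-1,-95],[0,0,0.7]]
    - [0.45,[1.5,-1,-95],[0,0,0.7]]

```text
time: 9.7
ee_pos: [0.6578, -0.125, 0.0154]
tcp_rot: [180.0, -0.0, -160.1]
wrist_force: [-0.0, 0.1, -0.1]
opening: 0.0382
grasp_force: 0.0
```

```bash
cat > hand.py <<'E'
from look import *
def hand(name,zt,r,off=24):
    "hub/part top at height zt seen by the wrist camera, in tool axes about the TCP"
    o=bot.get_obs(); c,p,d=look(name); y=np.radians(o["tcp_rot"][2]); t=o["ee_pos"]
    X=np.array([np.cos(y),np.sin(y)]); Y=np.array([np.sin(y),-np.cos(y)]); P=cloud(c,d); q=(P[...,:2]-t[:2])*1000
    a=q@X;b=q@Y;z=P[...,2]*1000; g=cv2.cvtColor(p,cv2.COLOR_RGB2GRAY)
    f=(z>zt*1000+5)&(z<t[2]*1000+off+25)&(abs(a)<16)
    for s in(-1,1):
        k=f&(s*b>8)&(s*b<45)
        if k.sum()>20: print("finger",s,"z1% %.1f"%np.percentile(z[k],1),"inner b %.1f"%np.percentile(s*b[k],3))
    R=ring(c,d,t[0],t[1],zt,r,.003); print(R); m=np.array(R["mec"])-1000*t[:2]; print("part in tool a %.1f b %.1f"%(m@X,m@Y))
    return c,p,d,a,b,z
if __name__=="__main__": hand(sys.argv[1],float(sys.argv[2]),float(sys.argv[3]))
E
python3 hand.py w5 .022 .022
```

```text
t 9.7 tcp [ 657.8 -125.    15.4] [ 1.7999e+02 -1.0000e-02 -1.6011e+02] q [-11.  22.   9.  77.   0. -31.] F [-0.   0.1 -0.1] open 38.2Traceback (most recent call last):
  File "hand.py", line 13, in <module>
    if __name__=="__main__": hand(sys.argv[1],float(sys.argv[2]),float(sys.argv[3]))
                             ~~~~^^^^^^^^^^^^^^^^^^^^^^^^^^^^^^^^^^^^^^^^^^^^^^^^^^^
  File "hand.py", line 10, in hand
    if k.sum()>20: print("finger",s,"z1% %.1f"%np.percentile(z[k],1),"inner b %.1f"%np.percentile(s*b[k],3))
                                    ~~~~~~~~~~^~~~~~~~~~~~~~~~~~~~~~
ValueError: unsupported format character '%' (0x25) at index 4
```

```bash
sed -i 's/z1% %.1f/zmin %.1f/' hand.py; python3 hand.py w5 .022 .022
```

```text
t 9.75 tcp [ 658.4 -125.2   16.2] [-1.7996e+02  7.0000e-02 -1.6011e+02] q [-11.  22.   9.  77.   0. -31.] F [0.7 0.4 0.4] open 38.4
finger -1 zmin 39.6 inner b 17.6
finger 1 zmin 39.5 inner b 20.6
{'mec': (658.2, -126.3), 'dia': 30.3, 'hullc': (658.0, -126.1), 'eqd': 29.3, 'z': 21.6, 'n': 1555, 'px': array([276., 263.], dtype=float32)}
part in tool a 0.6 b -1.0
```

step_arm:
  targets:
    - [0.45,[0.8,-2.2,-10],[0,0,0]]
    - [0.45,[0.8,-2.2,-20],[0,0,0]]
    - [0.45,[0.8,-2.2,-24],[0,0,0]]
    - [0.45,[0.8,-2.2,-24],[0,0,0]]
    - [0,[0.8,-2.2,-24],[0,0,0]]
    - [0,[0.8,-2.2,-24],[0,0,0]]
    - [0,[0.8,-2.2,-24],[0,0,0]]
    - [0,[0.8,-2.2,-24],[0,0,0]]
  force: 60

```text
time: 10.6
ee_pos: [0.6589, -0.1276, -0.0091]
tcp_rot: [-180.0, 0.0, -160.1]
wrist_force: [0.1, 1.2, -1.5]
opening: 0.027
grasp_force: 59.1
```

step_arm:
  targets:
    - [0,[-8,1,0],[0,0,0]]
    - [0,[-16,1,0.5],[0,0,0]]
    - [0,[-24,2,1],[0,0,0]]
    - [0,[-32,2,1],[0,0,0]]
    - [0,[-40,3,1],[0,0,0]]
    - [0,[-40,3,1],[0,0,0]]

```text
time: 11.2
ee_pos: [0.6178, -0.1245, -0.0079]
tcp_rot: [180.0, -0.0, -160.1]
wrist_force: [0.9, 0.1, -1.3]
opening: 0.027
grasp_force: 59.2
```

```bash
python3 hand.py w6 .022 .022
```

```text
t 11.2 tcp [ 617.8 -124.5   -7.9] [ 1.7999e+02 -2.0000e-02 -1.6011e+02] q [-11.  17.  -0.  73.  -0. -31.] F [ 0.9  0.1 -1.3] open 27.0
finger -1 zmin 27.2 inner b 12.0
finger 1 zmin 27.2 inner b 14.9
{'mec': (614.4, -125.6), 'dia': 40.7, 'hullc': (616.6, -124.1), 'eqd': 33.8, 'z': 22.7, 'n': 2394, 'px': array([280., 288.], dtype=float32)}
part in tool a 3.6 b 0.1
```

View pics/w6.png

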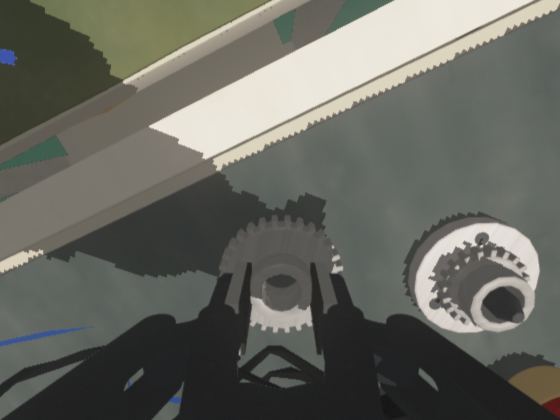

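The large gear at (280,272) is now clear of the cable loops at (270,365). Lift and carry it to a viewing point near the tall stand.

step_arm:
  targets:
    - [0,[0,0,20],[0,0,0]]
    - [0,[0,0,60],[0,0,0]]
    - [0,[0,0,105],[0,0,0]]
    - [0,[0,0,138],[0,0,0]]
    - [0,[-18,40,138],[0,0,0]]
    - [0,[-36,80,138],[0,0,0]]
    - [0,[-54,120,138],[0,0,0]]
    - [0,[-72,160,138],[0,0,0]]

```text
time: 12.05
ee_pos: [0.5463, 0.0367, 0.13]
tcp_rot: [-180.0, 0.0, -160.1]
wrist_force: [0.9, 0.5, -1.4]
opening: 0.0268
grasp_force: 59.5
```

step_arm:
  targets:
    - [0,[-20,42,0],[0,0,0]]
    - [0,[-40,85,0],[0,0,0]]
    - [0,[-40,85,0],[0,0,0]]
    - [0,[-40,85,0],[0,0,0]]
    - [0,[-40,85,0],[0,0,0]]
    - [0,[-40,85,0],[0,0,0]]
    - [0,[-40,85,0],[0,0,0]]

```text
time: 12.75
ee_pos: [0.5073, 0.1195, 0.1298]
tcp_rot: [-180.0, -0.0, -160.2]
wrist_force: [0.4, -0.3, -1.7]
opening: 0.027
grasp_force: 59.6
```

Run:
```python
from hand import *
c,p,d,a,b,z=hand("w7",.161,.022)
print("foot",ring(c,d,.452,.102,.010,.04,.003)); print("tip",ring(c,d,.452,.102,.065,.02,.003))
m=(abs(z-161)<3)&(abs(b-.5)<5)&(abs(a)<25); print("hub a",np.percentile(a[m],[0,1,99,100]).round(1),"z",np.median(z[m]))
m=(abs(z-149)<3)&(abs(b)<40)&(abs(a)<40); print("wheel b",np.percentile(b[m],[0,1,99,100]).round(1),"a",np.percentile(a[m],[0,1,99,100]).round(1))
```

```text
t 12.75 tcp [507.3 119.5 129.8] [-1.800e+02 -1.000e-02 -1.602e+02] q [13.  0. -4. 86. -0. -7.] F [ 0.4 -0.3 -1.7] open 27.0
finger -1 zmin 166.1 inner b 12.0
finger 1 zmin 166.2 inner b 14.9
{'mec': (507.8, 118.1), 'dia': 41.4, 'hullc': (507.0, 118.8), 'eqd': 32.6, 'z': 160.5, 'n': 2182, 'px': array([279., 289.], dtype=float32)}
part in tool a -0.0 b -1.5
foot {'mec': (455.8, 101.1), 'dia': 71.4, 'hullc': (452.0, 100.6), 'eqd': 60.9, 'z': 9.8, 'n': 4052, 'px': array([281., 127.], dtype=float32)}
tip {'mec': (449.9, 100.6), 'dia': 8.7, 'hullc': (449.7, 100.4), 'eqd': 7.7, 'z': 64.8, 'n': 117, 'px': array([281., 133.], dtype=float32)}
hub a [-16.  -15.2  13.6  14.3] z 160.40524793851958
wheel b [-28.5 -25.4  28.3  31.2] a [-30.9 -28.8  27.7  29. ]
```

View pics/w7.png

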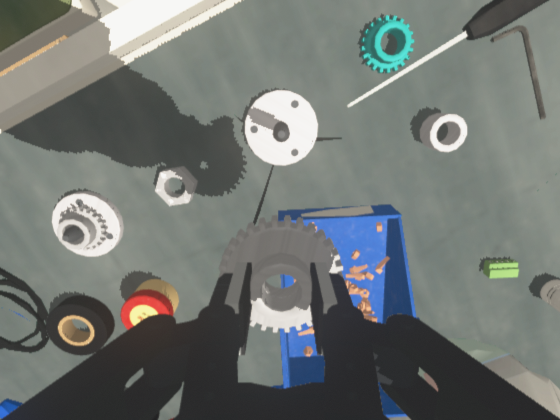

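step_arm:
  targets:
    - [0,[-40,-14,0],[0,0,0]]
    - [0,[-57.4,-20.5,0],[0,0,0]]
    - [0,[-57.4,-20.5,-30],[0,0,0]]
    - [0,[-57.4,-20.5,-60],[0,0,0]]
    - [0,[-57.4,-20.5,-60],[0,0,0]]
    - [0,[-57.4,-20.5,-60],[0,0,0]]
    - [0,[-57.4,-20.5,-60],[0,0,0]]

```text
time: 13.5
ee_pos: [0.4504, 0.1, 0.0715]
tcp_rot: [-180.0, 0.1, -160.1]
wrist_force: [-0.4, 1.0, -1.2]
opening: 0.0273
grasp_force: 59.6
```

step_arm:
  targets:
    - [0,[0,0,-8],[0,0,0]]
    - [0,[0,0,-14],[0,0,0]]
    - [0,[0,0,-20],[0,0,0]]
    - [0,[0,0,-26],[0,0,0]]
    - [0,[0,0,-26],[0,0,0]]

```text
time: 14.0
ee_pos: [0.4488, 0.0998, 0.0428]
tcp_rot: [180.0, -0.1, -160.1]
wrist_force: [0.1, -0.7, -1.5]
opening: 0.0269
grasp_force: 59.6
```

step_arm:
  targets:
    - [0,[0,0,-8],[0,0,0]]
    - [0,[0,0,-16],[0,0,0]]
    - [0,[0,0,-24],[0,0,0]]
    - [0,[0,0,-32],[0,0,0]]
    - [0,[0,0,-38],[0,0,0]]
    - [0,[0,0,-42],[0,0,0]]
    - [0,[0,0,-42.5],[0,0,0]]
    - [0,[0,0,-42.5],[0,0,0]]

```text
time: 14.8
ee_pos: [0.4495, 0.0999, 0.0015]
tcp_rot: [-180.0, 0.0, -160.1]
wrist_force: [0.8, -0.1, -1.8]
opening: 0.0269
grasp_force: 59.6
```

step_arm:
  targets:
    - [0.45,[0,0,0],[0,0,0]]
    - [0.45,[0,0,0],[0,0,0]]
    - [0.45,[0,0,0],[0,0,0]]
    - [0.45,[0,0,20],[0,0,0]]
    - [0.5,[0,0,65],[0,0,0]]
    - [0.5,[0,0,108],[0,0,0]]
    - [0.5,[-14,42,108],[0,0,0]]
    - [0.5,[-28,84,108],[0,0,0]]

```text
time: 15.6
ee_pos: [0.4223, 0.1845, 0.1113]
tcp_rot: [180.0, 0.2, -160.3]
wrist_force: [0.5, 1.1, -0.2]
opening: 0.0423
grasp_force: 0.0
```

step_arm:
  targets:
    - [0.5,[-13,42,0],[0,0,0]]
    - [0.5,[-13,42,0],[0,0,0]]
    - [0.5,[-13,42,0],[0,0,0]]
    - [0.5,[-13,42,0],[0,0,0]]
    - [0.5,[-13,42,0],[0,0,0]]
    - [0.5,[-13,42,0],[0,0,0]]

```text
time: 16.2
ee_pos: [0.4088, 0.225, 0.1094]
tcp_rot: [-180.0, 0.0, -160.2]
wrist_force: [0.8, 0.5, 0.4]
opening: 0.0426
grasp_force: 0.0
```

Run:
```python
from hand import *
c,p,d,a,b,z=hand("w8",.022,.03)
print("lg wheel on stand",ring(c,d,.450,.100,.020,.04,.003)); print("hub",ring(c,d,.450,.100,.032,.02,.003)); print("tip",ring(c,d,.45,.1,.065,.02,.003))
```

```text
t 16.2 tcp [408.8 225.  109.4] [-180.      0.   -160.21] q [ 29.  -7. -13.  84.  -0.   9.] F [0.8 0.5 0.4] open 42.6
finger -1 zmin 132.5 inner b 19.8
finger 1 zmin 132.6 inner b 22.6
{'mec': (407.3, 224.2), 'dia': 29.9, 'hullc': (407.3, 224.0), 'eqd': 29.0, 'z': 21.5, 'n': 700, 'px': array([278., 209.], dtype=float32)}
part in tool a 1.7 b -0.3
lg wheel on stand {'mec': (449.4, 102.7), 'dia': 60.8, 'hullc': (449.2, 102.4), 'eqd': 59.5, 'z': 19.7, 'n': 2668, 'px': array([116., 202.], dtype=float32)}
hub {'mec': (448.9, 103.0), 'dia': 30.8, 'hullc': (448.7, 102.9), 'eqd': 29.1, 'z': 31.5, 'n': 660, 'px': array([108., 208.], dtype=float32)}
tip {'mec': (448.4, 101.9), 'dia': 9.7, 'hullc': (448.3, 102.1), 'eqd': 8.4, 'z': 64.6, 'n': 122, 'px': array([ 79., 224.], dtype=float32)}
```

View pics/w8.png

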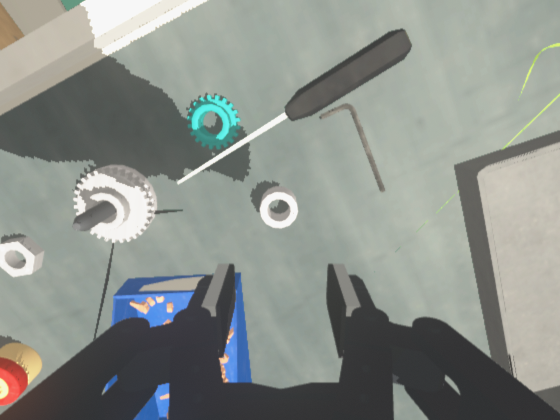

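The large gear is seated (wheel top 19.7 mm, hub top 31.5 mm). The sleeve is at (278,207). The blue bin corner at (240,275) is close, so I'll check its height.

Run:
```python
from h import *
c=np.load("w8.npz");d=c["d"];P=cloud(c,d)*1000
h=cv2.cvtColor(c["p"],cv2.COLOR_RGB2HSV); m=(abs(h[...,0].astype(int)-110)<12)&(h[...,1]>120)&(P[...,2]<100)&(np.mgrid[:420,:560][0]>250)&(np.mgrid[:420,:560][1]<260)
X=np.array([-.941,-.339]);Y=np.array([-.339,.941]); q=P[...,:2]-[407.3,224.1]
print("bin z",np.percentile(P[m][:,2],[50,90,99]))
t=m&(P[...,2]>30); r=np.hypot(*q[t].T); i=r.argsort()[:5]; print("nearest",P[t][i].round(),"a",(q[t][i]@X).round(),"b",(q[t][i]@Y).round())
t=m&(P[...,2]>15);r=np.hypot(*q[t].T); i=r.argsort()[:3]; print("nearest>15",P[t][i].round(),"a",(q[t][i]@X).round(),"b",(q[t][i]@Y).round())
```

```text
bin z [16.08893985 45.72204613 67.40692854]
nearest [[479. 214.  33.]
 [479. 214.  30.]
 [479. 214.  33.]
 [480. 214.  32.]
 [481. 215.  33.]] a [-64. -64. -64. -66. -66.] b [-34. -34. -34. -34. -34.]
nearest>15 [[478. 214.  20.]
 [479. 214.  21.]
 [479. 214.  25.]] a [-63. -64. -63.] b [-34. -34. -34.]
```

step_arm:
  targets:
    - [0.47,[0,-2.5,-45],[0,0,0]]
    - [0.47,[0,-2.5,-85],[0,0,0]]
    - [0.47,[0,-2.5,-105],[0,0,0]]
    - [0.47,[0,-2.5,-118],[0,0,0]]
    - [0.47,[0,-2.5,-123.5],[0,0,0]]
    - [0.47,[0,-2.5,-123.5],[0,0,0]]
    - [0,[0,-2.5,-123.5],[0,0,0]]
    - [0,[0,-2.5,-123.5],[0,0,0]]
  force: 40

```text
time: 17.05
ee_pos: [0.4093, 0.2238, -0.0128]
tcp_rot: [180.0, 0.1, -160.1]
wrist_force: [-0.0, -0.8, 3.2]
opening: 0.0284
grasp_force: 39.7
```

step_arm:
  targets:
    - [0,[0,0,0],[0,0,0]]
    - [0,[0,0,0],[0,0,0]]
    - [0,[0,0,30],[0,0,0]]
    - [0,[0,0,75],[0,0,0]]
    - [0,[0,0,120],[0,0,0]]
    - [0,[0,0,145],[0,0,0]]
    - [0,[0,0,145],[0,0,0]]

```text
time: 17.75
ee_pos: [0.4101, 0.2244, 0.1352]
tcp_rot: [179.9, 0.4, -160.1]
wrist_force: [0.0, 0.2, -0.7]
opening: 0.0286
grasp_force: 39.8
```

step_arm:
  targets:
    - [0,[31,-34,0],[0,0,0]]
    - [0,[62,-68,0],[0,0,0]]
    - [0,[94,-103,0],[0,0,0]]
    - [0,[94,-103,0],[0,0,0]]
    - [0,[94,-103,0],[0,0,0]]
    - [0,[94,-103,0],[0,0,0]]
    - [0,[94,-103,0],[0,0,0]]
    - [0,[94,-103,0],[0,0,0]]

```text
time: 18.55
ee_pos: [0.502, 0.1213, 0.131]
tcp_rot: [180.0, 0.0, -160.0]
wrist_force: [0.6, 0.4, -0.8]
opening: 0.0283
grasp_force: 39.8
```

Run:
```python
from hand import *
c,p,d,a,b,z=hand("w9",.167,.022)
print("tip",ring(c,d,.449,.101,.065,.02,.003)); print("hub",ring(c,d,.449,.101,.032,.02,.003)); print("nut",ring(c,d,.527,.031,.014,.03,.003))
m=(abs(b-1)<5)&(abs(a)<25)&(z>150)&(z<180); zt=np.percentile(z[m],[50,80,90]);print("z",zt.round(1))
m=(abs(z-167)<3)&(abs(b-1)<5)&(abs(a)<25); print("top a",np.percentile(a[m],[0,1,99,100]).round(1))
```

```text
t 18.55 tcp [502.  121.3 131. ] [ 1.8000e+02  1.0000e-02 -1.6002e+02] q [14. -1. -4. 86.  0. -6.] F [ 0.6  0.4 -0.8] open 28.3
finger -1 zmin 172.1 inner b 12.8
finger 1 zmin 172.1 inner b 15.6
{'mec': (499.4, 120.4), 'dia': 41.6, 'hullc': (499.6, 121.0), 'eqd': 34.1, 'z': 165.4, 'n': 2243, 'px': array([280., 290.], dtype=float32)}
part in tool a 2.7 b 0.1
tip {'mec': (449.9, 100.5), 'dia': 8.3, 'hullc': (449.7, 100.4), 'eqd': 7.9, 'z': 64.8, 'n': 119, 'px': array([276., 140.], dtype=float32)}
hub {'mec': (449.9, 101.4), 'dia': 29.7, 'hullc': (449.8, 101.4), 'eqd': 28.8, 'z': 31.6, 'n': 758, 'px': array([278., 136.], dtype=float32)}
nut {'mec': (525.0, 32.6), 'dia': 34.7, 'hullc': (524.8, 32.5), 'eqd': 31.8, 'z': 13.8, 'n': 788, 'px': array([171., 190.], dtype=float32)}
z [163.1 165.4 165.8]
top a [-14.  -13.2  15.4  15.6]
```

step_arm:
  targets:
    - [0,[-36,-14,0],[0,0,0]]
    - [0,[-51.3,-20.3,0],[0,0,0]]
    - [0,[-51.3,-20.3,-30],[0,0,0]]
    - [0,[-51.3,-20.3,-61],[0,0,0]]
    - [0,[-51.3,-20.3,-61],[0,0,0]]
    - [0,[-51.3,-20.3,-61],[0,0,0]]
    - [0,[-51.3,-20.3,-61],[0,0,0]]

```text
time: 19.3
ee_pos: [0.4519, 0.1005, 0.0716]
tcp_rot: [-180.0, 0.1, -160.1]
wrist_force: [-0.2, -0.0, -0.8]
opening: 0.0285
grasp_force: 39.8
```

step_arm:
  targets:
    - [0,[0,0,-8],[0,0,0]]
    - [0,[0,0,-16],[0,0,0]]
    - [0,[0,0,-22],[0,0,0]]
    - [0,[0,0,-28],[0,0,0]]
    - [0,[0,0,-34],[0,0,0]]
    - [0,[0,0,-34],[0,0,0]]

```text
time: 19.9
ee_pos: [0.4506, 0.1, 0.0349]
tcp_rot: [180.0, -0.1, -160.1]
wrist_force: [-0.9, 0.5, -0.4]
opening: 0.0287
grasp_force: 39.8
```

Underside is at about 48 mm on the post with no contact force. Seat it now (commanded TCP z 36 → 20).

step_arm:
  targets:
    - [0,[0,0,-6],[0,0,0]]
    - [0,[0,0,-11],[0,0,0]]
    - [0,[0,0,-14],[0,0,0]]
    - [0,[0,0,-16],[0,0,0]]
    - [0,[0,0,-16],[0,0,0]]
    - [0,[0,0,-16],[0,0,0]]

```text
time: 20.5
ee_pos: [0.4512, 0.1002, 0.02]
tcp_rot: [-180.0, 0.0, -160.1]
wrist_force: [0.3, -0.1, -0.4]
opening: 0.0286
grasp_force: 39.8
```

step_arm:
  targets:
    - [0.45,[0,0,0],[0,0,0]]
    - [0.45,[0,0,0],[0,0,0]]
    - [0.45,[0,0,0],[0,0,0]]
    - [0.45,[0,0,20],[0,0,0]]
    - [0.5,[0,0,60],[0,0,0]]
    - [0.5,[0,0,90],[0,0,0]]
    - [0.5,[37,-34,90],[0,0,0]]
    - [0.5,[74,-67.5,90],[0,0,0]]

```text
time: 21.3
ee_pos: [0.5266, 0.0326, 0.1119]
tcp_rot: [-179.9, 0.2, -160.0]
wrist_force: [0.3, 1.0, -0.3]
opening: 0.0426
grasp_force: 0.0
```

step_arm:
  targets:
    - [0.5,[0,0,0],[0,0,0]]
    - [0.5,[0,0,0],[0,0,0]]
    - [0.5,[0,0,0],[0,0,0]]
    - [0.5,[0,0,0],[0,0,0]]

```text
time: 21.7
ee_pos: [0.5245, 0.0334, 0.1101]
tcp_rot: [180.0, 0.0, -160.0]
wrist_force: [0.7, 0.5, -0.4]
opening: 0.0425
grasp_force: 0.0
```

Run:
```python
from hand import *
c,p,d,a,b,z=hand("w10",.014,.03)
m=((abs(z-14)<2.5)&(np.hypot(a,b)<26)).astype(np.uint8)
pts=np.argwhere(m)[:,::-1]; W=np.array([ray(c,u,v,.014)[:2]*1000 for u,v in pts])
# flat normals: direction (mod 60) of least width of the hexagon
th=np.arange(0,180,1.); w=[np.ptp(W@[np.cos(np.radians(t)),np.sin(np.radians(t))]) for t in th]
s=[w[i]+w[(i+60)%180]+w[(i+120)%180] for i in range(60)]
i=int(np.argmin(s)); print("flat normal world deg",i,i+60,i+120,"widths",[round(w[i+60*k],1) for k in range(3)],"corner",round(max(s)/3,1), "s",np.round(np.array(s)[::5]/3,1))
print("sleeve",ring(c,d,.45,.101,.054,.02,.003)); print("tip",ring(c,d,.45,.101,.065,.008,.003))
cv2.imwrite("pics/w10c.png",cv2.resize(p[100:300,180:460][...,::-1],None,fx=2.8,fy=2.8,interpolation=cv2.INTER_CUBIC))
```

```text
t 21.7 tcp [524.5  33.4 110.1] [ 1.8000e+02  2.0000e-02 -1.6005e+02] q [  4.   1.  -5.  84.   0. -16.] F [ 0.7  0.5 -0.4] open 42.5
finger -1 zmin 133.1 inner b 19.8
finger 1 zmin 133.2 inner b 22.7
{'mec': (524.8, 31.8), 'dia': 34.9, 'hullc': (524.8, 31.9), 'eqd': 31.6, 'z': 13.7, 'n': 851, 'px': array([277., 207.], dtype=float32)}
part in tool a 0.2 b -1.6
flat normal world deg 29 89 149 widths [np.float64(30.5), np.float64(30.1), np.float64(30.2)] corner 34.1 s [34.1 33.9 33.5 32.9 32.1 31.1 30.3 31.4 32.4 33.2 33.7 34. ]
sleeve {'mec': (450.0, 100.1), 'dia': 30.3, 'hullc': (450.0, 100.1), 'eqd': 29.2, 'z': 53.5, 'n': 1084, 'px': array([415., 155.], dtype=float32)}
tip {'mec': (450.9, 99.1), 'dia': 8.8, 'hullc': (449.8, 98.8), 'eqd': 8.0, 'z': 64.8, 'n': 138, 'px': array([421., 157.], dtype=float32)}
```

View pics/w10c.png

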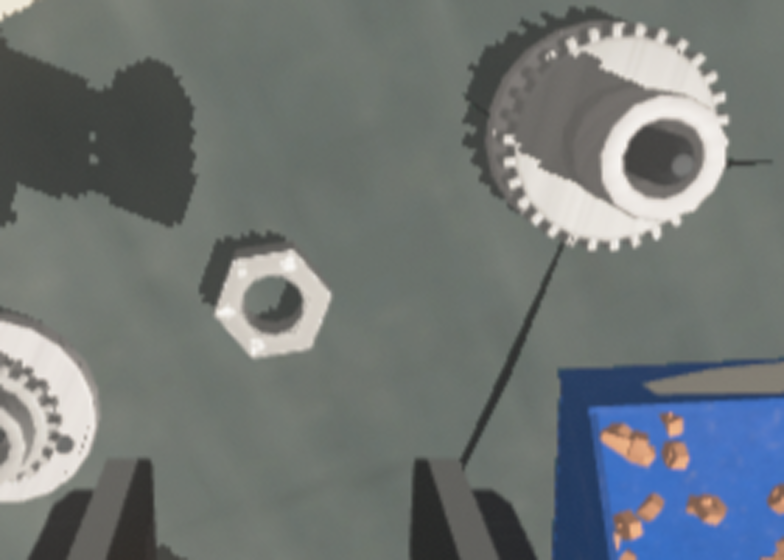

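The sleeve is seated (top at 53.5 mm). The nut, at (272,303) in the crop, has flat normals at 29.5°/89.5°/149.5°, so I turn the gripper −20.5° and pick it.

step_arm:
  targets:
    - [0.47,[0,-2.2,-15],[0,0,-0.14]]
    - [0.47,[0,-2.2,-40],[0,0,-0.28]]
    - [0.47,[0,-2.2,-70],[0,0,-0.357]]
    - [0.47,[0,-2.2,-100],[0,0,-0.357]]
    - [0.47,[0,-2.2,-118],[0,0,-0.357]]
    - [0.47,[0,-2.2,-128],[0,0,-0.357]]
    - [0.47,[0,-2.2,-128],[0,0,-0.357]]
    - [0.47,[0,-2.2,-128],[0,0,-0.357]]

```text
time: 22.55
ee_pos: [0.5254, 0.0308, -0.0171]
tcp_rot: [180.0, 0.1, 179.5]
wrist_force: [-1.1, -0.4, -0.5]
opening: 0.0402
grasp_force: 0.0
```

step_arm:
  targets:
    - [0,[0,0,0],[0,0,0]]
    - [0,[0,0,0],[0,0,0]]
    - [0,[0,0,0],[0,0,0]]
    - [0,[0,0,0],[0,0,0]]
    - [0,[0,0,0],[0,0,0]]

```text
time: 23.05
ee_pos: [0.526, 0.0307, -0.0165]
tcp_rot: [180.0, 0.1, 179.4]
wrist_force: [-0.6, 0.4, 6.6]
opening: 0.0287
grasp_force: 40.3
```

step_arm:
  targets:
    - [0,[0,0,30],[0,0,0]]
    - [0,[0,0,75],[0,0,0]]
    - [0,[0,0,120],[0,0,0]]
    - [0,[0,0,149],[0,0,0]]
    - [0,[-10,35,149],[0,0,0]]
    - [0,[-20,70,149],[0,0,0]]
    - [0,[-20,70,149],[0,0,0]]
    - [0,[-20,70,149],[0,0,0]]

```text
time: 23.85
ee_pos: [0.505, 0.101, 0.1313]
tcp_rot: [-180.0, 0.0, 179.5]
wrist_force: [-0.7, 0.1, -0.1]
opening: 0.0288
grasp_force: 39.8
```

step_arm:
  targets:
    - [0,[0,0,0],[0,0,0]]
    - [0,[0,0,0],[0,0,0]]
    - [0,[0,0,0],[0,0,0]]
    - [0,[0,0,0],[0,0,0]]

```text
time: 24.25
ee_pos: [0.5051, 0.1, 0.1308]
tcp_rot: [-180.0, -0.0, 179.4]
wrist_force: [0.2, 0.1, 0.2]
opening: 0.029
grasp_force: 39.8
```

Run:
```python
from hand import *
c,p,d,a,b,z=hand("w11",.162,.022)
print("tip",ring(c,d,.450,.100,.065,.008,.003)); print("sleeve",ring(c,d,.450,.100,.054,.02,.003))
m=(abs(b-1)<5)&(abs(a)<25)&(z>130)&(z<185); print("z",np.percentile(z[m],[20,50,80,90]).round(1)); zt=np.percentile(z[m],75)
m=(abs(z-zt)<3)&(abs(b-1)<4)&(abs(a)<25); print("top a",np.percentile(a[m],[0,1,99,100]).round(1))
```

```text
t 24.25 tcp [505.1 100.  130.8] [-1.8000e+02 -1.0000e-02  1.7939e+02] q [11. -1. -5. 86. -0. 12.] F [0.2 0.1 0.2] open 29.0
finger -1 zmin 167.2 inner b 12.9
finger 1 zmin 167.1 inner b 15.7
{'mec': (501.6, 100.0), 'dia': 41.1, 'hullc': (502.6, 100.7), 'eqd': 34.9, 'z': 161.1, 'n': 2752, 'px': array([280., 287.], dtype=float32)}
part in tool a 3.5 b -0.0
tip {'mec': (449.6, 100.5), 'dia': 8.6, 'hullc': (449.6, 100.5), 'eqd': 7.8, 'z': 64.5, 'n': 115, 'px': array([278., 142.], dtype=float32)}
sleeve {'mec': (449.7, 101.2), 'dia': 29.7, 'hullc': (449.8, 101.2), 'eqd': 28.9, 'z': 53.6, 'n': 908, 'px': array([280., 140.], dtype=float32)}
z [153.8 160.3 161.3 161.6]
top a [-16.7 -15.7  17.5  17.8]
```

View pics/w11.png

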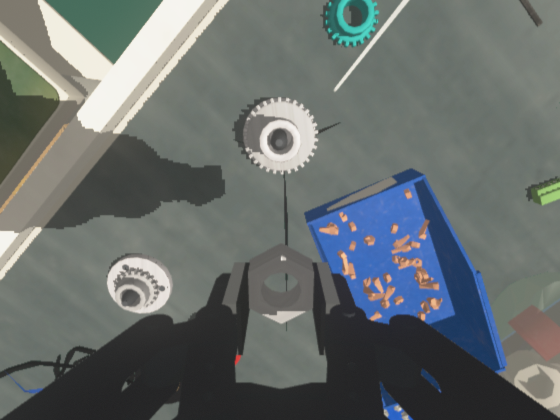

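step_arm:
  targets:
    - [0,[-40,-1,0],[0,0,0]]
    - [0,[-54.7,-1,0],[0,0,0]]
    - [0,[-54.7,-1,-35],[0,0,0]]
    - [0,[-54.7,-1,-68],[0,0,0]]
    - [0,[-54.7,-1,-70],[0,0,0]]
    - [0,[-54.7,-1,-70],[0,0,0]]
    - [0,[-54.7,-1,-70],[0,0,0]]

```text
time: 25.0
ee_pos: [0.4512, 0.0996, 0.0626]
tcp_rot: [180.0, 0.1, 179.4]
wrist_force: [0.1, -0.6, 0.8]
opening: 0.0287
grasp_force: 39.8
```

step_arm:
  targets:
    - [0,[0,0,-6],[0,0,0]]
    - [0,[0,0,-12],[0,0,0]]
    - [0,[0,0,-17],[0,0,0]]
    - [0,[0,0,-20],[0,0,0]]
    - [0,[0,0,-22.5],[0,0,0]]
    - [0,[0,0,-22.5],[0,0,0]]
    - [0,[0,0,-22.5],[0,0,0]]

```text
time: 25.7
ee_pos: [0.4503, 0.0995, 0.0384]
tcp_rot: [180.0, 0.0, 179.4]
wrist_force: [-0.5, 0.0, -0.5]
opening: 0.0287
grasp_force: 39.8
```

step_arm:
  targets:
    - [0,[0,0,-0.8],[0,0,0]]
    - [0,[0,0,-0.8],[0,0,0]]
    - [0.45,[0,0,-0.8],[0,0,0]]
    - [0.45,[0,0,-0.8],[0,0,0]]
    - [0.45,[0,0,-0.8],[0,0,0]]
    - [0.45,[0,0,15],[0,0,0]]
    - [0.5,[0,0,50],[0,0,0]]
    - [0.5,[0,0,90],[0,0,0]]

```text
time: 26.5
ee_pos: [0.4495, 0.0994, 0.1286]
tcp_rot: [-180.0, -0.1, 179.4]
wrist_force: [1.0, 0.7, 0.2]
opening: 0.0427
grasp_force: 0.0
```

step_arm:
  targets:
    - [0.5,[45,0,0],[0,0,0]]
    - [0.5,[60,0,0],[0,0,0]]
    - [0.5,[60,0,0],[0,0,0]]
    - [0.5,[60,0,0],[0,0,0]]
    - [0.5,[60,0,0],[0,0,0]]
    - [0.5,[60,0,0],[0,0,0]]

```text
time: 27.1
ee_pos: [0.5096, 0.0996, 0.1285]
tcp_rot: [180.0, -0.0, 179.5]
wrist_force: [0.5, 1.3, 0.4]
opening: 0.0428
grasp_force: 0.0
```

Run:
```python
from look import *
c,p,d=look("w12")
print("nut",ring(c,d,.45,.1,.068,.025,.003)); print("wheel",ring(c,d,.45,.1,.020,.04,.003)); print("small hub",ring(c,d,.587,-.034,.030,.02,.003))
cv2.imwrite("pics/w12c.png",cv2.resize(p[60:330,80:400][...,::-1],None,fx=2.2,fy=2.2,interpolation=cv2.INTER_CUBIC))
```

```text
t 27.1 tcp [509.6  99.6 128.5] [180.    -0.   179.45] q [11. -0. -4. 86.  0. 12.] F [0.5 1.3 0.4] open 42.8
nut {'mec': (449.8, 100.7), 'dia': 34.2, 'hullc': (449.8, 100.9), 'eqd': 31.1, 'z': 67.9, 'n': 1314, 'px': array([280., 135.], dtype=float32)}
wheel {'mec': (449.9, 101.7), 'dia': 59.9, 'hullc': (449.9, 101.5), 'eqd': 59.1, 'z': 19.7, 'n': 2369, 'px': array([282., 125.], dtype=float32)}
small hub {'mec': (586.5, -32.7), 'dia': 29.3, 'hullc': (586.6, -32.5), 'eqd': 27.7, 'z': 29.6, 'n': 500, 'px': array([129., 292.], dtype=float32)}
```

View pics/w12c.png

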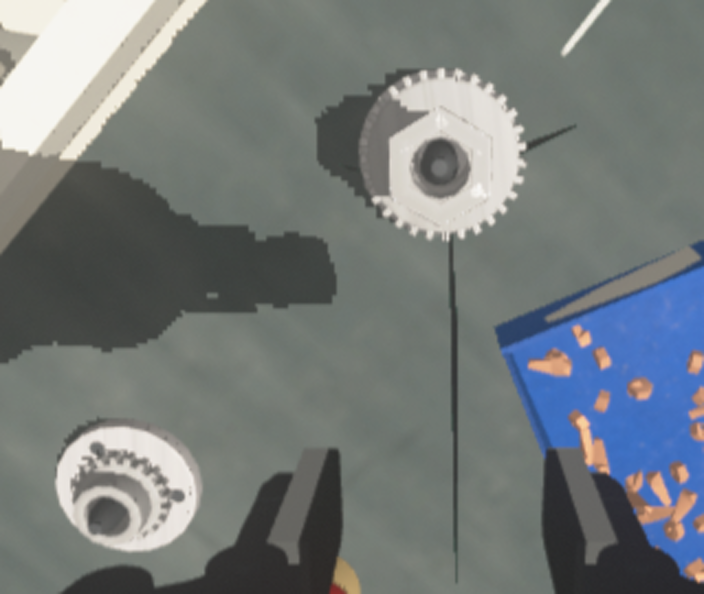

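The nut sits flat on the full stack at (440,165) with its top at 67.9 mm, against 68 expected. The small gear is seated on the short post at (110,510). The gripper is open and clear, so I'm handing in.

```bash
python3 -c "
from workcell import bot
print(bot.job_done())"
```

```text
the job is handed in; nothing more can be done
None
```

The job is handed in: large gear, sleeve and nut are stacked in order on the tall post and the small gear is on the short post, all measured fully down; the gripper is clear, and I never touched the tape roll or the pot.

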